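# Click the pill dispenser's day wheel on to the green day

### The arm

A 7-joint arm with a two-finger parallel gripper is mounted at the origin on the work surface. World frame = base frame: x ahead of the robot, y to its left, z up, the work surface at z = 0. Lengths are in m, angles in rad, forces in N, time in s.
With the tool pointing down it reaches from about 0.425 to 0.825 m from the base axis. Payload 3.6 kg.
Tool frame: the origin (TCP) lies where the fingers leave the gripper's body, on its centre line; the fingertips stand 73 mm ahead of it and the grasp point (between the pads) lies 54 mm ahead of it; x points along the fingers, y is the direction in which the jaws open and shut, and the axes are right-handed (so a half turn about x gives the same grasp; the last joint's range is limited). The gripper opens to 85 mm and grips with 20 to 120 N. Pads are 22 mm wide; open, the fingers measure 114 mm over their backs; the gripper's body (76 mm by 85 mm) begins 54 mm behind the grasp point. The pads swing forward as they close: fully open they stand 13 mm farther back than shut.
Start: joints at [1.117, 0.615, -0.013, 1.423, 0.008, 1.103, -0.04], TCP at [0.269, -0.592, 0.304] pointing down, gripper open.
Joint ranges: [-3.12, 3.12], [-0.3, 2.06], [-1.34, 1.32], [0.26, 2.42], [-1.36, 4.5], [0.01, 1.98], [-2.84, 2.84]. Speed limits (rad/s): [2.79, 2.79, 3.14, 3.14, 3.14, 3.14, 3.14].

### API

Orientations are given as a unit quaternion [x, y, z, w].
In Python, from station import arm, snapshot, camera_info, ticket gives the robot as it stands. Calls block until the motion is done:
- arm.movep(position, orientation): joint-space move of the TCP to a pose.
- arm.line_to(position, velocity=0.15, ori=None): straight line of the TCP; ori=None keeps the orientation; velocity is the mean speed in m/s.
- arm.move_j(angles): joint-space move.
- arm.move_gripper(opening, effort=None): opening from 0.0 (shut) to 1.0 (fully open); effort is the grip in N (None keeps the last); returns when the fingers have stopped.
- arm.pause(seconds).
- arm.ik(position, orientation): joint angles nearest the present ones, or None.
- snapshot(name): name is "side" or "top" or "wrist"; returns the picture (480x640x3 uint8, blue, green, red); there is no depth.
- camera_info(name): a dict with "fx", "fy", "cx", "cy" (pixels), "R" (3x3) and "t" (3): a world point X has camera coordinates R X + t; the wrist camera has in their place "T_tool_cam" (4x4, takes a point from camera to tool coordinates, whose origin is the TCP and whose axes are the tool frame's). Camera axes: x right, y down, z forward; pixel columns grow to the right and rows downward; lengths in m; the calibration is good to about 2 mm. The wrist camera is an equidistant fisheye: a pixel r from the principal point sees the ray r / f radians off the axis. A picture is of the moment at which its call begins: read the wrist's pose just before it. camera_info takes no time and is no camera call.
A pose or a line that the arm cannot do raises arm.MotionError and nothing moves.
- ticket.finish_job(): hands the job in, once; it reports no verdict.
Readings, each from a call of its own:
- arm.read_time(): time.
- arm.read_joint_positions(): joint angles.
- arm.read_dq(): joint speeds.
- arm.read_effort(): joint torques, N m.
- arm.read_tool_pos(): TCP position.
- arm.read_eef_rot(): TCP orientation.
- arm.read_ft_force(): force on the tool from outside, world axes, zero at the start.
- arm.read_wrist_torque(): the same for the moment, N m.
- arm.read_opening(): opening from 0.0 (shut) to 1.0 (fully open).
Only numpy, scipy, OpenCV 4.12 (cv2) and the standard library are available. Lean on these libraries where they do the work, as an engineer would, in place of code of your own. Each camera call takes 0.05 s, during which the arm holds its last target. There are 200 camera calls.

### The job

Advance the day wheel of the pill dispenser to the next dose: with a fingertip, lightly flick the blue lugs on the wheel's exposed edge in the direction of the arrow, click by click, until the green compartment sits squarely under the framed opening in the clear cover, and stop there without clicking past it. Do not pick anything up: leave the dispenser standing where it is and do not disturb the bottle and cups around it.

Things in the scene. Friction and masses are not known exactly. Their poses are not given: they have to be found in the camera images.
- dispenser: Loose pill dispenser, white case 49 mm high, 0.9 kg. Origin: on the wheel's upright axis at desk level. Own -x points out of the flat front face (50 mm from the axis), from which the day wheel's edge sticks out; the other sides are 92 mm from the axis. 8 compartments show through the clear cover. A blue arrow on the face shows that the wheel's front edge moves to own -y; it cannot turn back.
- wheel (a joint): Angle of the day wheel, rad, growing as it is advanced (anticlockwise from above). It rests at multiples of pi/4: one click. 0: green compartment under the opening; it starts 2, 3 or 4 clicks short (-1.57, -2.36 or -3.14). About 1.5 N on a lug starts it; pushed past half a click it snaps on to the next rest by itself.
- front_edge (a point): Fixed point of the case, 82 mm from the axis along its -x, 24 mm above the desk: with the wheel at rest one lug's tip stands here. The 8 blue lugs, 45 deg apart, are upright paddles 9 mm thick, 64 (flange rim) to 82 mm from the axis, 14 to 34 mm above the desk. The next two reach only 60 mm out along -x. A fingertip sweeping straight to -y, inner side 62 to 70 mm out, makes one click.
- opening (a point): Centre of the opening in the clear cover (24 by 30 mm, dark frame), 31 mm from the wheel's axis along the case's own +x, 50 mm above the desk.
- green_cell (a point): Centre of the floor of the compartment with the green floor, 31 mm from the wheel's axis, 32 mm above the desk; it turns with the wheel.
- pill_bottle_mid (a point): Centre of the amber pill bottle, 48 mm across, 68 mm high, standing loose beside the dispenser: leave alone.
- capped_cup_mid (a point): Centre of the purple medicine cup with white lid, 40 mm across, 47 mm high, standing loose: leave alone.
- dose_cup_mid (a point): Centre of the pink dosing cup, 42 mm across, 42 mm high, standing loose: leave alone.
There are look-alikes about, which are no part of the job. Of the things that look like the part that bears dose_cup_mid, take the one that is farthest from the robot's base at the start.

How it is judged:
By the outcome, as a careful person would: the job done as asked, in the order asked, and still so for the second after the job is handed in, with the robot touching nothing.
It also fails if it takes over 56 s, if anything falls off the work surface, if the arm or the gripper's body presses on something with over 40 N, if the wrist force passes 120 N, or if a joint passes its speed limit or range.

## Working session

There is one attempt and no reset: what is moved stays moved. The work goes in short steps, each a Python script; the robot and the scene stay as the last script left them, time stands still between calls to the robot, and variables do not carry over. Pictures are saved under pics/ and viewed, about 8 in all and at most 12, crops included, and the job is handed in when it is done.

```bash
ls; mkdir -p pics; python3 - <<'E'
from station import arm, snapshot, camera_info, ticket
import cv2,numpy as np
for n in("top","side","wrist"):
    cv2.imwrite(f"pics/{n}0.png",snapshot(n)); c=camera_info(n); print(n,{k:np.round(v,4).tolist() for k,v in c.items()})
print(arm.read_tool_pos(),arm.read_eef_rot(),arm.read_time())
E
```

```text
pics
top {'fx': 530.2459, 'fy': 530.2459, 'cx': 319.4532, 'cy': 232.3818, 'R': [[0.021, -0.9993, 0.0307], [-0.9975, -0.023, -0.0671], [0.0678, -0.0293, -0.9973]], 't': [0.0285, 0.6209, 1.0068]}
side {'fx': 502.5022, 'fy': 502.5022, 'cx': 323.5189, 'cy': 235.9806, 'R': [[0.9491, -0.3149, -0.0063], [-0.1861, -0.5445, -0.8179], [0.2542, 0.7774, -0.5754]], 't': [-0.569, 0.1848, 0.6735]}
wrist {'fx': 371.6483, 'fy': 371.6483, 'cx': 329.9542, 'cy': 242.5342, 'T_tool_cam': [[-0.001, -0.2924, 0.9563, -0.0702], [1.0, -0.0017, 0.0005, -0.0001], [0.0015, 0.9563, 0.2924, -0.0742], [0.0, 0.0, 0.0, 1.0]]}
[ 0.26889231 -0.59128143  0.30298559] [-0.69090385 -0.15046127  0.69122236 -0.14908025] 0.15
```

View pics/top0.png

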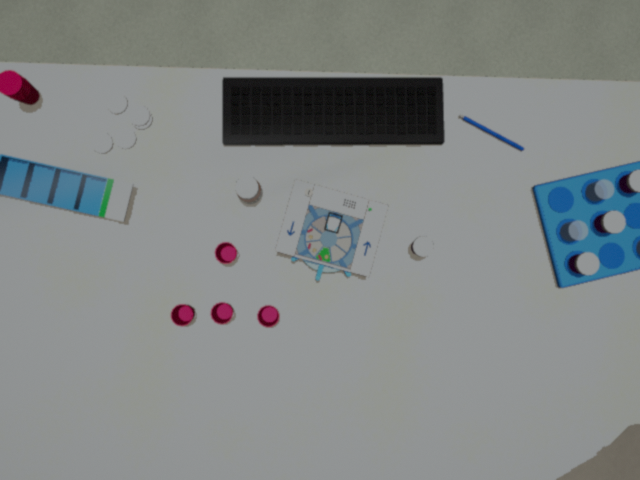

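View pics/side0.png

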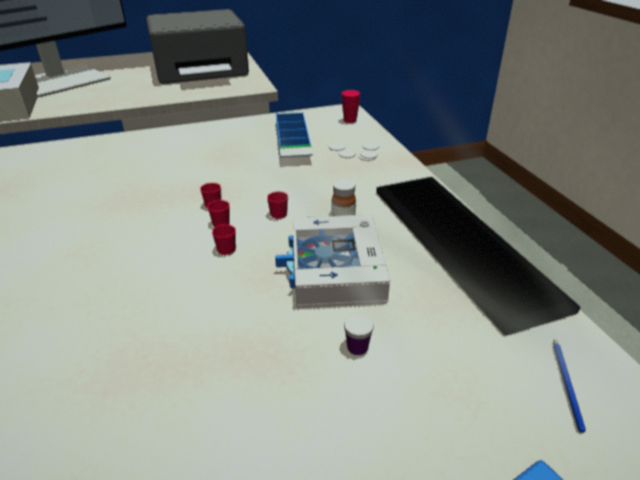

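The top view shows the dispenser at about (332,228), with its lugs at (294,260), (320,273) and (347,274). The pink cups are at (226,253), (183,315), (222,313) and (269,316). The bottle is at (248,188) and the capped cup at (422,247). Look-alikes for the wheel are the weekly pill box at (65,188) and the blue tray at (600,225). Only the object at (332,228) has lugs and a framed opening. I'll check that in a close crop.

```bash
python3 - <<'E'
import cv2
im=cv2.imread("pics/top0.png")
cv2.imwrite("pics/crop.png",cv2.resize(im[170:290,262:402],None,fx=5,fy=5,interpolation=cv2.INTER_CUBIC))
E
```

```text
(no output)
```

View pics/crop.png

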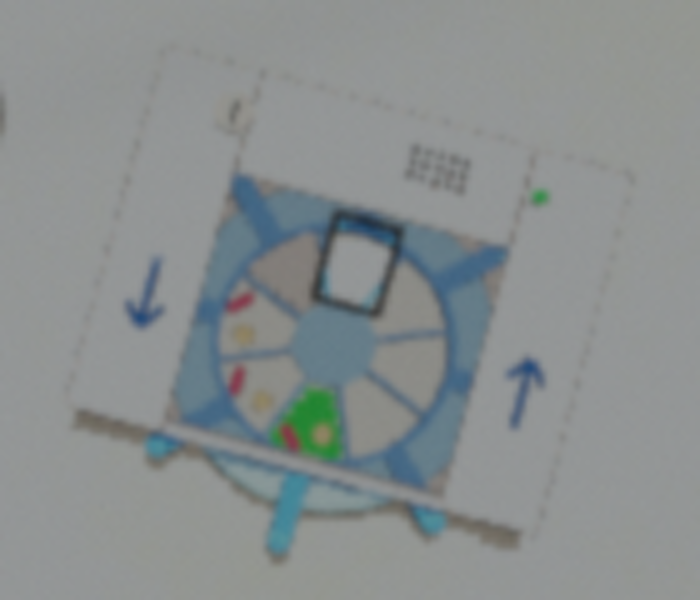

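The crop confirms the choice. The green cell, at crop (315,425), is directly opposite the framed opening at (358,264), so the wheel is 4 clicks short. The front lug tip is at (277,556).

```bash
cat > h.py <<'E'
import numpy as np,cv2,json
from station import arm,snapshot,camera_info,ticket
from scipy.spatial.transform import Rotation as Ro
def cast(n,uv,z):
    c=camera_info(n);R=np.array(c["R"]);t=np.array(c["t"])
    d=R.T@np.array([(uv[0]-c["cx"])/c["fx"],(uv[1]-c["cy"])/c["fy"],1]);o=-R.T@t
    return (o+d*(z-o[2])/d[2])[:2]
def proj(n,X):
    c=camera_info(n);p=np.array(c["R"])@X+np.array(c["t"]);return np.array([c["fx"]*p[0]/p[2]+c["cx"],c["fy"]*p[1]/p[2]+c["cy"]])
def projw(X,p,q):
    c=camera_info("wrist");T=np.array(c["T_tool_cam"]);v=T[:3,:3].T@(Ro.from_quat(q).inv().apply(X-p)-T[:3,3])
    r=np.hypot(v[0],v[1]);k=np.arctan2(r,v[2])*c["fx"]/r;return np.array([k*v[0]+c["cx"],k*v[1]+c["cy"]])
def fit(own,w):
    a,b=own.mean(0),w.mean(0);z=np.sum(((w-b)@[1,1j])*np.conj((own-a)@[1,1j]));th=np.angle(z)
    M=np.array([[np.cos(th),-np.sin(th)],[np.sin(th),np.cos(th)]]);o=b-M@a
    return o,th,(w-(own@M.T+o))*1e3
E
python3 - <<'E'
from h import *
P=[((165,45),(92,92),.049),((633,177),(92,-92),.049),((535,538),(-50,-92),.049),((70,405),(-50,92),.049),((358,264),(31,0),.05),((277,554),(-82,0),.034)]
W=np.array([cast("top",(262+(u[0]+.5)/5-.5,170+(u[1]+.5)/5-.5),z) for u,_,z in P]);O=np.array([o for _,o,_ in P])/1e3
o,th,r=fit(O,W);print(o,th,r.round(1))
json.dump([o.tolist(),th],open("pose.json","w"))
for n,u in dict(cup1=(269,317),cup2=(222,313),cup3=(227,253),cap=(422,247),bottle=(248,188)).items():
    p=cast("top",u,.04);M=Ro.from_euler('z',-th).as_matrix()[:2,:2];print(n,p,M@(p-o))
E
```

```text
[0.60726188 0.02501265] -0.2493383628630408 [[-0.   0.7]
 [-0.5  0.4]
 [-0.2  0.7]
 [ 0.5 -2. ]
 [ 0.2  0.1]
 [-0.1  0. ]]
cup1 [0.45762843 0.13398205] [-0.17189577  0.06867565]
cup2 [0.46344868 0.22187608] [-0.18794449  0.15528785]
cup3 [0.57579502 0.21623534] [-0.07768044  0.17754446]
cap [ 0.59533841 -0.15358672] [ 0.03251693 -0.17601861]
bottle [0.70026745 0.18051209] [0.05175797 0.17364108]
```

```bash
cat >> h.py <<'E'
def own(x,y,z):
    o,th=json.load(open("pose.json"));c,s=np.cos(th),np.sin(th);return np.array([o[0]+c*x-s*y,o[1]+s*x+c*y,z])
def quat():
    th=json.load(open("pose.json"))[1];c,s=np.cos(th),np.sin(th)
    return Ro.from_matrix(np.array([[0,0,-1],[-s,c,0],[c,s,0]]).T).as_quat()
E
python3 - <<'E'
from h import *
q=quat();p=own(-.077,.045,.093+.09)
print(arm.ik(p,q),arm.ik(own(-.077,-.06,.093),q))
arm.move_gripper(0.0);arm.movep(p,q);print(arm.read_time(),arm.read_tool_pos()-p,arm.read_opening())
p,q=arm.read_tool_pos(),arm.read_eef_rot()
im=snapshot("wrist")
for n,X in dict(lug=own(-.082,0,.034),fl=own(-.05,.092,.049),fr=own(-.05,-.092,.049),op=own(.031,0,.05),tip=own(-.077,.045,p[2]-.073)).items():
    u=projw(X,p,q);print(n,u);cv2.circle(im,tuple(int(round(a)) for a in u),3,(0,0,255),1)
cv2.imwrite("pics/w1.png",im)
E
```

```text
[ 0.21215491  0.69769045 -0.65878601  1.83599589  0.57536402  0.80778077
  0.57678659] [ 0.33489567  0.79216268 -0.54632045  1.98342766  0.74695695  0.57564114
  0.5923788 ]
3.5417 [ 4.08775543e-04 -1.36758116e-03 -6.28472545e-05] 0.0011836039005859254
lug [260.82792607 245.75868588]
fl [408.82940705 301.8111139 ]
fr [130.44905953 297.61500543]
op [270.27085528 402.39238298]
tip [333.73413462 309.54337602]
```

View pics/w1.png

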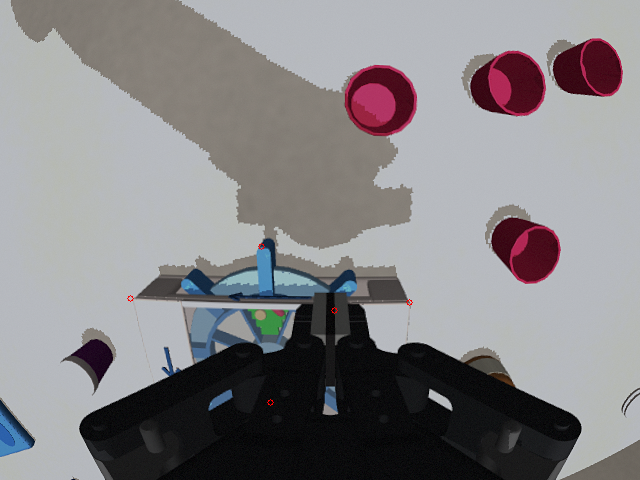

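The wrist view agrees with the fitted pose: the lug tip is near (266,244), the front corners at (410,302) and (135,297), and the fingers are where expected. I'll make the first flick and check it.

```bash
cat >> h.py <<'E'
def flick(x=-.077,z=.093):
    arm.line_to(own(x,.036,z+.045),.2);arm.line_to(own(x,.036,z),.08)
    f=[arm.read_ft_force()]
    for y in (.01,-.005,-.02,-.045): arm.line_to(own(x,y,z),.06);f.append(arm.read_ft_force())
    arm.line_to(own(x,-.045,z+.045),.12)
    print(np.round(f,1).tolist(),arm.read_time())
E
python3 - <<'E'
from h import *
flick()
cv2.imwrite("pics/s1.png",cv2.resize(snapshot("side")[180:330,230:430],None,fx=4,fy=4,interpolation=2))
arm.line_to(own(-.077,-.045,.18),.2)
cv2.imwrite("pics/w2.png",snapshot("wrist"));cv2.imwrite("pics/t2.png",snapshot("top"))
E
```

```text
[[-0.2, -1.0, 0.3], [0.4, 0.5, 0.9], [-0.4, 1.2, 0.5], [0.5, 0.6, -0.4], [-0.1, -0.1, -0.2]] 7.1667
```

View pics/s1.png

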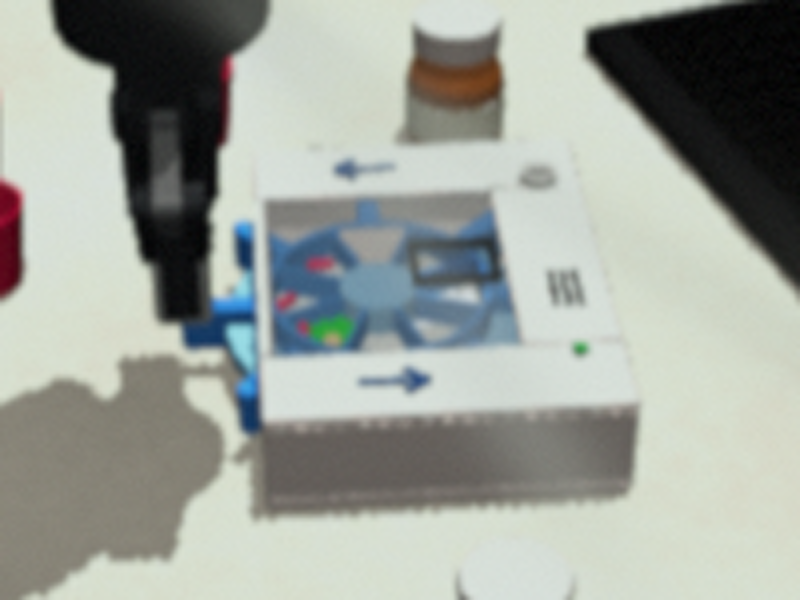

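View pics/w2.png

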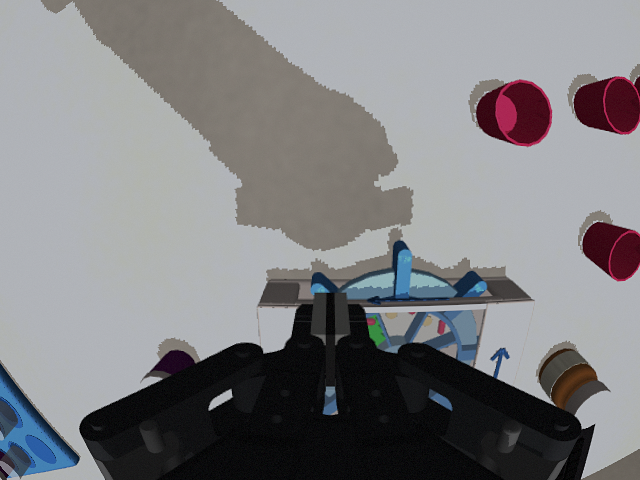

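The first flick made exactly one click: the green cell moved from front-centre to front-right, at about (375,330) in the wrist view, and a lug is again at the front at (402,250). I'll keep going one click at a time, checking the green cell in the side camera after each.

```bash
cat >> h.py <<'E'
def clicks(f=None):
    im=snapshot("side")
    if f: cv2.imwrite(f,im)
    h=cv2.cvtColor(im,cv2.COLOR_BGR2HSV);m=cv2.inRange(h,(50,120,60),(75,255,255));m[:225]=0;m[275:]=0;m[:,:295]=0;m[:,362:]=0
    v,u=np.nonzero(m);g=np.array([u.mean(),v.mean()]) if len(u)else None
    pr={k:proj("side",own(.031*np.cos(k*np.pi/4),.031*np.sin(k*np.pi/4),.032)).round(1).tolist() for k in(-4,-3,-2,-1,0,1)}
    print("green",g,len(u),pr);return g
E
python3 - <<'E'
from h import *
clicks()
flick();arm.pause(.3);clicks("pics/s2.png")
E
```

```text
green [312.70731707 261.46341463] 41 {-4: [304.3, 256.3], -3: [310.5, 264.3], -2: [324.5, 267.1], -1: [337.6, 262.9], 0: [341.8, 254.5], 1: [335.1, 246.9]}
[[0.2, 0.3, -0.5], [0.4, 0.2, 0.2], [0.7, -0.3, -0.2], [-0.3, 0.1, 0.2], [-0.2, -0.5, -0.9]] 11.525
green [324.51428571 263.77142857] 35 {-4: [304.3, 256.3], -3: [310.5, 264.3], -2: [324.5, 267.1], -1: [337.6, 262.9], 0: [341.8, 254.5], 1: [335.1, 246.9]}
```

Green is now at −2, as predicted for two clicks. Next comes the third flick, with a check before the fourth.

```bash
python3 - <<'E'
from h import *
flick();arm.pause(.3);g=clicks("pics/s3.png")
arm.line_to(own(-.077,-.045,.18),.2);cv2.imwrite("pics/w3.png",snapshot("wrist"))
E
```

```text
[[-0.4, -0.5, 0.4], [-0.6, 0.1, 0.2], [-0.3, -0.3, 0.2], [0.5, 0.1, 0.4], [0.3, -0.3, 0.2]] 15.625
green [335.42105263 260.26315789] 19 {-4: [304.3, 256.3], -3: [310.5, 264.3], -2: [324.5, 267.1], -1: [337.6, 262.9], 0: [341.8, 254.5], 1: [335.1, 246.9]}
```

```bash
python3 - <<'E'
import cv2
im=cv2.imread("pics/s3.png");a=cv2.resize(im[180:330,230:430],None,fx=3,fy=3,interpolation=2)
cv2.imwrite("pics/s3c.png",a)
E
```

```text
(no output)
```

View pics/s3c.png

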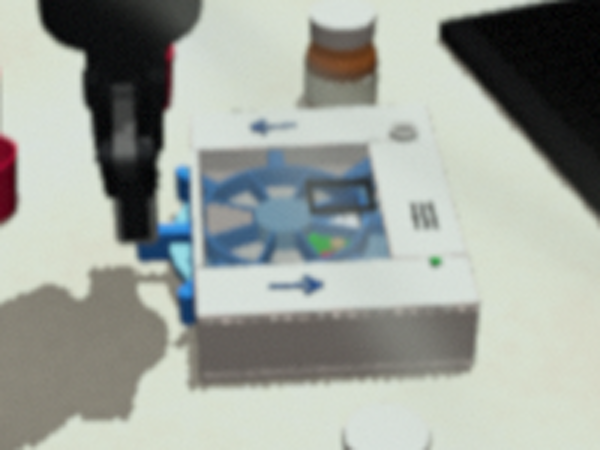

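The green cell at (322,243) is now right next to the framed opening at (342,196), so one click remains.

```bash
python3 - <<'E'
from h import *
flick();arm.pause(.3)
arm.line_to(own(-.077,-.045,.25),.25);arm.movep(np.array([.32,-.5,.3]),quat())
arm.pause(.3);clicks("pics/s4.png");im=snapshot("top");cv2.imwrite("pics/t4.png",im);print(arm.read_time())
a=cv2.imread("pics/top0.png")
d=cv2.absdiff(a,im).max(2);d[:, 480:]=0
print([cv2.boundingRect(c) for c in cv2.findContours((d>40).astype('uint8'),0,1)[0]])
cv2.imwrite("pics/t4c.png",cv2.resize(im[160:330,160:440],None,fx=2.8,fy=2.8,interpolation=2))
E
```

```text
[[-0.4, -0.2, 0.7], [-0.1, 0.6, 0.9], [-0.4, 0.2, -0.2], [-0.9, 0.8, -0.0], [-0.4, -0.5, -0.7]] 20.1833
green [339.66666667 252.11111111] 9 {-4: [304.3, 256.3], -3: [310.5, 264.3], -2: [324.5, 267.1], -1: [337.6, 262.9], 0: [341.8, 254.5], 1: [335.1, 246.9]}
23.4417
[(316, 248, 14, 14), (345, 246, 4, 4), (308, 244, 3, 5), (346, 230, 3, 5), (307, 229, 6, 3), (327, 216, 14, 15)]
```

View pics/t4c.png

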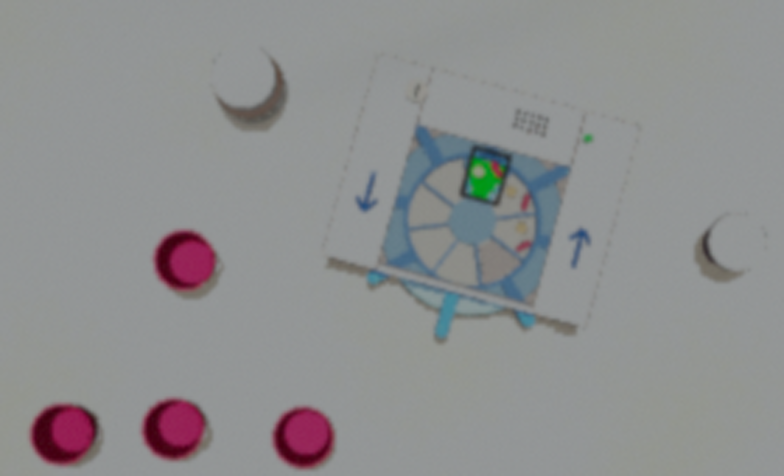

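The green cell sits squarely inside the frame at (486,175). Between the before and after top views, only the wheel's contents changed. The robot is clear.

```bash
python3 -c "
from station import ticket
print(ticket.finish_job())"
```

```text
the job is handed in; nothing more can be done
None
```

The green compartment now sits squarely under the framed opening, and I've handed the job in. The wheel started 4 clicks short. I made four single flicks with the shut fingertips, and the camera checks showed one click after each.

- **Final position:** the last top view shows green centred in the frame. The side view put it at pixel (340,252) against a predicted (342,254). Only 9 green pixels were visible there, because the frame hides most of the cell.
- **Surroundings:** comparing the left three-quarters of the top view before and after, only the wheel's contents changed. The dispenser, bottle and cups did not move.
- **Force and time:** the wrist force readings taken during the flicks stayed under about 1.5 N. The arm was clear of everything at 23.4 s.
- **Small disagreements:** one fitted case corner was 2 mm off. The first wrist view put the lug about 3 mm to the side of where I predicted. Neither affected the flicks.

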